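# Load a slide carrier through the reader's sprung dust flap

## Robot

A 6-joint arm with a two-finger parallel gripper is mounted at the origin on the work surface. World frame = base frame: x ahead of the robot, y to its left, z up, the work surface at z = 0. Lengths are in m, angles in rad, forces in N, time in s.
With the tool pointing down it reaches from about 0.275 to 0.875 m from the base axis. Payload 12.5 kg.
Tool frame: the origin (TCP) lies on the centre line of the jaws, within the pads' length; the fingertips stand 22 mm ahead of it and the grasp point (between the pads) lies 3 mm ahead of it; z points along the fingers, y is the line along which they close (so a half turn about z gives the same grasp; the last joint's range is limited). The gripper opens to 85 mm and grips with 20 to 120 N. Pads are 22 mm wide; open, the fingers measure 114 mm over their backs; the gripper's body (76 mm by 85 mm) begins 54 mm behind the grasp point. The pads swing forward as they close: fully open they stand 13 mm farther back than shut.
Start: joints at [-1.387, 0.351, 1.652, -0, 1.139, -0.085], TCP at [0.146, -0.53, 0.229] pointing down, gripper open.
Joint ranges: [-2.75, 2.75], [-0.79, 2.1], [0.01, 2.65], [-1.57, 4.71], [0.07, 3.14], [-2.87, 2.87]. Speed limits (rad/s): [2.22, 2.22, 2.79, 3.14, 3.14, 3.14].

## Interface

Orientations are given as a rotation vector (axis times angle).
In Python, from rig import arm, vision gives the robot as it stands.
- The arm moves only by the tool jog_arm, never from a script. Its argument "rows" is a list of rows, each a list of 7 numbers: the closure, from -1 (fully open) to 1 (shut), then the shift along the tool's x, y, z in mm, then the turn, a rotation vector about the tool's x, y, z in rad. A call has 1 to 5 rows; each row shifts and turns the commanded pose from where the row before left it, along the tool's axes as they then stand; what a row does not reach is not made up. A row lasts 1/8 s, in which the tool goes at most 62.5 mm and 10.7 degrees, less where a joint would pass 70% of its speed; a pose out of reach is approached as far as the arm can. A call with a gripper value outside its range is refused whole. The fingers move at their own pace and stop on an object; "force" is the grip in N (left out, the last holds). Time passes only in rows, so rows that do not move let the fingers close. It gives the time, the measured TCP pose, the force, the opening and the grip force at its end, in the units of the state.
- arm.sense(): the state, without advancing time (a new reading comes with each control period).
- vision.get_image(name): name is "side" or "top"; returns the picture (384x512x3 uint8, blue, green, red); there is no depth.
- vision.get_calibration(name): a dict with "intrinsics" (3x3 intrinsics, pixels), "R" (3x3) and "t" (3): a world point X has camera coordinates R X + t. Camera axes: x right, y down, z forward; pixel columns grow to the right and rows downward; lengths in m; the calibration is good to about 2 mm. A picture is of the moment at which its call begins. get_calibration takes no time and is no camera call.
- arm.close_job(): hands the job in; it is judged then, once.
The state is a dict: "clock": time; "joints": joint angles; "dq": joint speeds; "joint_efforts": joint torques, N m; "tcp_pos": TCP position; "tool_rot": TCP orientation; "ft_force": force on the tool from outside, world axes, zero at the start; "torque": the same for the moment, N m; "finger_gap": finger opening in m; "grasp_force": force on a finger pad.
Only numpy, scipy, OpenCV 4.12 (cv2) and the standard library are available. Lean on these libraries where they do the work, as an engineer would, in place of code of your own. Each camera call takes 0.05 s, during which the arm holds its last target. There are 200 camera calls.

## Task

Load the tall slide carrier into the slide reader: take it from the rack, push it foot first through the sprung dust flap in the reader's top, and with the fingertips press it on down the well until you feel it press firmly on the springy seat at the bottom: about 10 N more than the drag on the way down, for the seat is delicate and 15 N spoils it. Then draw back so that the flap swings fully shut above it, and leave the short carrier, the dish and the bottle where they stand.

Things in the scene. Friction and masses are not known exactly. Their poses are not given: they have to be found in the camera images.
- carrier_centre (a point): Centre, 60 mm above the underside, of the tall slide carrier: plain aluminium plate with glass in its broad faces, 12 mm thick (x), 30 mm wide (y), 120 mm tall (z, up), about 110 g; the lowest 4 mm is a foot of 11 x 28 mm. Starts upright in a rack pocket, foot 9 mm above the table, upper 95 mm free. Its axes may be a half turn round: both ways are alike and fit.
- rack: Fixed grey rack, 130 mm (x) by 60 mm (y) by 34 mm high; origin at the centre of its underside. Two pockets, 25 mm deep, at x = -32 and +32 mm, 1 mm loose round the carriers, which stand in them with axes parallel to the rack's; which carrier is in which pocket varies.
- reader: Fixed white slide reader, a box 180 mm (x) by 220 mm (y) by 180 mm high; origin at the centre of its underside, z up. In its flat top is a port, x from -18 to +19 mm and y from -42 to +42 mm, covered by a steel flap; the roof is 4 mm thick.
- port (a point): Point on the reader's top surface (180 mm up) on the centre line of the upright guide well; axes as the reader's. The port reaches 20 mm from it to -x (the hinge) and 17 mm to +x. The carrier goes down here upright, its x and y along these. Free space below for 48 mm. When its foot meets the hidden seat, the carrier's top is 30 to 42 mm below this surface (varies); only then does the flap clear it.
- well (a point): Centre of the top of the guide well, 58 mm below the port; axes as the reader's. The well is 14 mm (x) by 33 mm (y), with a flared mouth above it. From 5 mm lower a spring clip in its +x wall presses (5 N) the carrier against its -x wall, drags on it (3 to 7 N) and keeps it upright and from dropping once its foot is 35 mm into the well. The springy seat is at the bottom, unseen, at a height that differs each time: find it by feel.
- flap (a joint): Angle of the steel flap: 0 = shut, flush with the top; 1.5 rad = hanging inside. 31 mm long (x), 76 mm wide (y), hinged on the port's -x edge, opens only downwards and is shut by a spring: about 1.5 N on the well's centre line begins to open it, about 2 N at its tip when wide open. It leans on whatever is in the port, pushing it to +x: a carrier held by its narrow sides can swing aside, by its broad faces not.
- pad (a joint): How far the springy seat at the bottom of the well is pressed down, m: 0 = free, 6 N per mm (1.7 mm at 10 N), limit 6 mm. Too noisy to steer by: feel the force. It springs back when let go, perhaps not fully, as the clip drags on the carrier.
- short_carrier_centre (a point): Centre (26 mm above its underside) of a shorter carrier of the same make, 12 x 30 x 52 mm, upright in the rack's other pocket; to be left alone.
- dish_centre (a point): Centre of a closed clear dish, 93 mm across and 15 mm high, on the table; to be left alone.
- oil_centre (a point): Centre of a small amber bottle with a black cap, 36 mm across and 75 mm high, on the table; to be left alone.
Mind the look-alikes: they are no part of the job. Of the things like the part that bears carrier_centre, leave any that is red or turquoise; of the rest the smaller one is meant.

How it is judged:
On the way, in this order (a step that is already met when the one before it is completed fails the run):
1. the carrier is through the port, its foot at least 20 mm below the reader's top, with the flap held open (over 0.4 rad) (value of joint flap above 0.4 rad and z of carrier_centre in the frame of port below 0.04 m and horizontal distance between carrier_centre and port below 0.012 m), for 0.1 s.
2. the carrier is pressed home on the springy seat (seat pressed down 0.8 mm or more, about 5 N) (value of joint pad above 0.0008 m and z of carrier_centre in the frame of port below -0.087 m), for 0.2 s.
At the end, for the whole second after the job is handed in: The tall carrier stands at rest and upright (within 0.1 rad) in the reader's well, within 4 mm of its centre line in x and y, its top at least 27 mm below the reader's top, and the flap is shut (under 0.06 rad) (x of carrier_centre in the frame of port between -0.004 and 0.004 m and y of carrier_centre in the frame of port between -0.004 and 0.004 m and z of carrier_centre in the frame of port below -0.087 m and angle between carrier_centre's own z axis and vertical below 0.1 rad and value of joint flap below 0.06 rad and linear speed of carrier below 0.02 m/s); the robot touches nothing.
It fails at once if the seat is forced: pressed down more than 2.5 mm (15 N) (value of joint pad above 0.0025 m).
It fails at once if the flap is forced: more than 25 N on it (contact force between flap and anything else above 25 N).
It fails at once if the short carrier, the dish or the bottle is moved more than 15 mm (distance of any of short_carrier_centre, dish_centre, oil_centre from where it was at the start of the episode above 0.015 m).
It also fails if it takes over 72 s, if anything falls off the work surface, if the arm or the gripper's body presses on something with over 40 N, if the wrist force passes 120 N, or if a joint passes its speed limit or range.

## Working session

There is one attempt and no reset: what is moved stays moved. The work goes in short steps, Python scripts to look and compute and a tool call to move; the robot and the scene stay as the last step left them, time stands still between calls to the robot, and variables do not carry over. Pictures are saved under pics/ and viewed, at most 10 in all, crops included, and the job is handed in when it is done.

Besides the shell and the picture viewer there is one more tool, called after ">>>" as a command line: name --pt "numbers of a row" for each row, then --argument value for the rest. jog_arm: Moves the arm, as the interface text tells. Its arguments: {"type":"object","properties":{"rows":{"type":"array"},"force":{"type":"number"}},"required":["rows"]}

```bash
mkdir -p pics; python3 - <<'E'
from rig import arm, vision
import cv2
for n in("side","top"):
    cv2.imwrite(f"pics/{n}0.png",cv2.resize(vision.get_image(n),(800,600),interpolation=cv2.INTER_CUBIC))
    c=vision.get_calibration(n);print(n,c)
s=arm.sense();print(s)
E
```

```text
side {'intrinsics': array([[380.72859605,   0.        , 251.69062517],
       [  0.        , 380.72859605, 187.87791097],
       [  0.        ,   0.        ,   1.        ]]), 'R': array([[-0.3723988 ,  0.92807175,  0.00139726],
       [ 0.66709983,  0.26872708, -0.6948119 ],
       [-0.64521078, -0.25781501, -0.71919015]]), 't': array([ 0.19770943, -0.28985879,  1.39550639])}
top {'intrinsics': array([[346.52623887,   0.        , 261.14299318],
       [  0.        , 346.52623887, 200.08810945],
       [  0.        ,   0.        ,   1.        ]]), 'R': array([[-0.01607308, -0.99979162,  0.01258427],
       [-0.9930993 ,  0.01450067, -0.11637657],
       [ 0.11616984, -0.01436796, -0.99312543]]), 't': array([0.03308706, 0.56818162, 1.07330912])}
{'clock': 0.1, 'joints': array([-1.38662348e+00,  3.51211231e-01,  1.65233440e+00, -2.43612525e-06,
        1.13912531e+00, -8.45622112e-02]), 'dq': array([ 1.02603567e-03, -1.24153262e-05, -4.69232681e-04, -6.27919910e-04,
       -1.62465305e-03,  1.33408632e-04]), 'joint_efforts': array([ 1.37817915e-04, -5.06834257e+01, -2.91875285e+01, -1.21996145e-04,
        2.61107198e-03,  3.48433355e-05]), 'tcp_pos': array([ 0.14602139, -0.52995502,  0.22840621]), 'tool_rot': array([-3.11220779e+00, -4.20716289e-01,  8.77644145e-05]), 'ft_force': array([ 0.04429498, -0.33000021, -0.10557922]), 'torque': array([ 0.00825649, -0.02903487, -0.00295289]), 'grasp_force': 0.0, 'finger_gap': 0.08536822839410875}
```

View pics/side0.png

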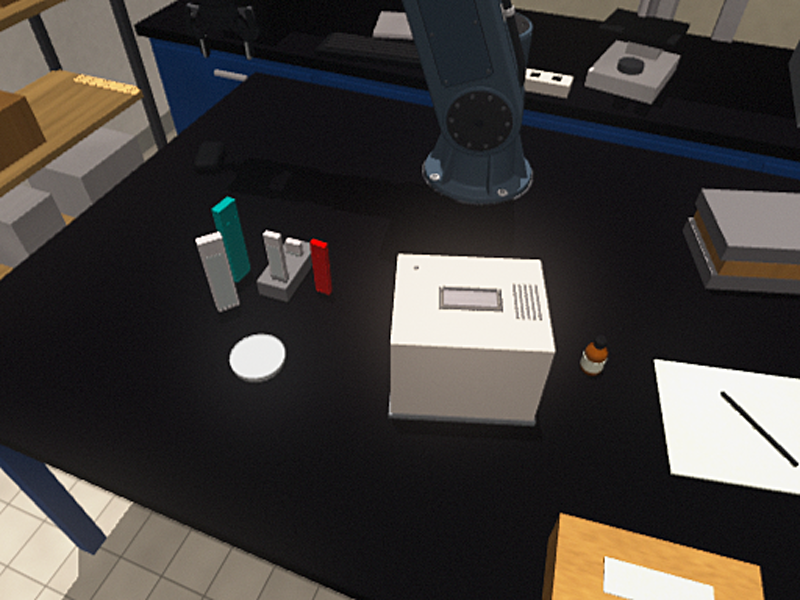

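View pics/top0.png

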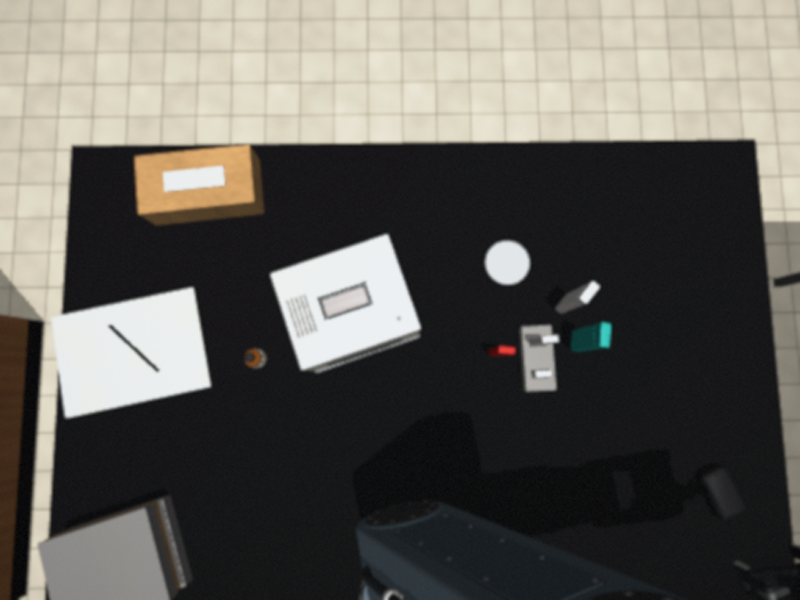

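Candidates, as pixels in the 800x600 side view:
- Light grey plate at (218,272), standing alone and larger.
- Turquoise plate at (230,240).
- Red plate at (320,266).
- Light grey plate at (276,256), standing in the rack.

Leaving out red and turquoise, the smaller of the two greys is the one in the rack, which also fits the description. I'll confirm it in enlarged crops.

```bash
python3 - <<'E'
from rig import arm, vision
import cv2,numpy as np
def crop(n,x,y,w,h,k):
    im=np.mean([vision.get_image(n) for _ in range(4)],0).astype(np.uint8)
    return cv2.resize(im[y:y+h,x:x+w],None,fx=k,fy=k,interpolation=cv2.INTER_CUBIC)
# rack : top crop x 300..400,y 175..260 ; side crop x 120..220, y 120..200
a=crop("top",305,175,100,75,4); b=crop("side",120,120,100,75,4)
c=crop("top",165,145,110,100,4)[:300,:400]; d=crop("side",245,155,120,125,4)[:300,:400]
cv2.imwrite("pics/crops.png",np.vstack([np.hstack([a,b]),np.hstack([c,d])]))
E
```

```text
(no output)
```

View pics/crops.png

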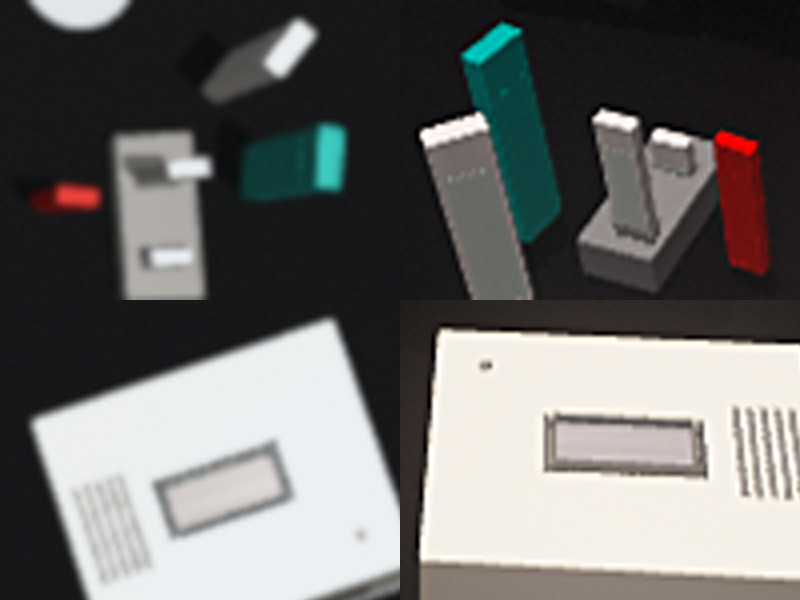

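```bash
python3 - <<'E'
from rig import arm, vision
import cv2,numpy as np
def crop(n,x,y,w,h,k):
    im=np.mean([vision.get_image(n) for _ in range(6)],0).astype(np.uint8)
    return cv2.resize(im[y:y+h,x:x+w],None,fx=k,fy=k,interpolation=cv2.INTER_CUBIC)
a=crop("top",200,178,40,30,10); b=crop("side",277,177,50,30,8);b=cv2.copyMakeBorder(b,0,60,0,0,cv2.BORDER_CONSTANT)
c=crop("top",330,205,40,30,10); d=crop("side",160,140,50,37,8);d=cv2.copyMakeBorder(d,0,4,0,0,cv2.BORDER_CONSTANT)
cv2.imwrite("pics/crops2.png",np.vstack([np.hstack([a,b]),np.hstack([c,d])]))
E
```

```text
(no output)
```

View pics/crops2.png

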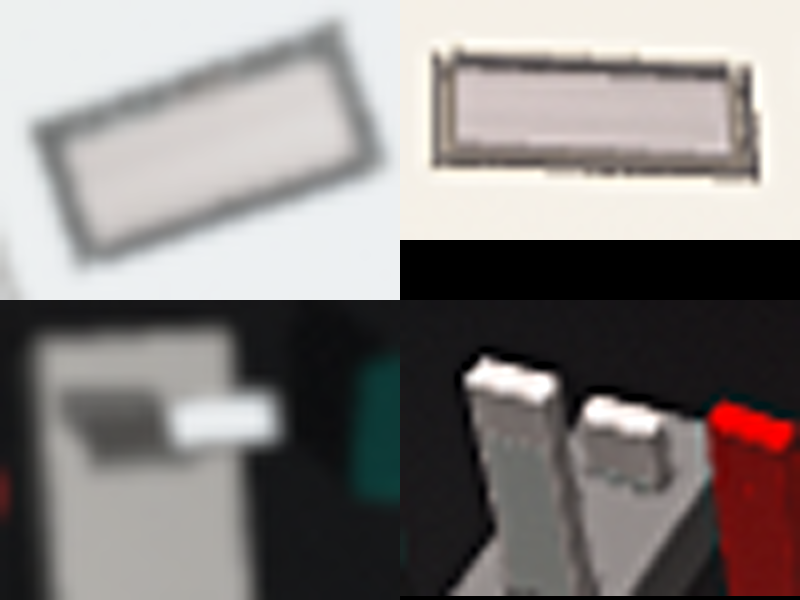

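```bash
cat > h.py <<'E'
from rig import arm, vision
import numpy as np
C={n:vision.get_calibration(n) for n in("side","top")}
def unp(n,p,z):
    p=np.atleast_2d(np.array(p,float)); c=C[n]
    d=np.c_[p,np.ones(len(p))]@np.linalg.inv(c["intrinsics"]).T@c["R"]; o=-c["R"].T@c["t"]
    return o[:2]+d[:,:2]*((z-o[2])/d[:,2])[:,None]
E
python3 - <<'E'
from h import *
np.set_printoptions(precision=4,suppress=True)
nat=lambda P,x,y,k:(np.array(P)+.5)/k-.5+np.array([x,y])
T=nat([(270,272),(388,235),(420,328),(302,370)],0,0,1.5625)
S=nat([(398,254),(542,260),(553,351),(390,344)],0,0,1.5625)
for n,P in(("top",T),("side",S)):
    X=unp(n,P,.18);m=X.mean(0);print(n,"reader",m,X.tolist(),[np.linalg.norm(X[i]-X[i-1]) for i in range(4)])
for n,F,G,a in(("top",[(37,128),(340,25),(383,160),(80,265)],[(62,142),(325,58),(350,155),(98,240)],(200,178,10)),
             ("side",[(33,55),(350,72),(358,180),(33,165)],[(55,68),(328,78),(332,155),(55,152)],(277,177,8))):
    for l,P in(("frame",F),("flap",G)):
        X=unp(n,nat(P,*a),.18);print(n,l,X.mean(0),X.tolist(),[np.linalg.norm(X[i]-X[i-1]) for i in range(4)])
for n,P,a in(("top",[(172,97),(278,92),(282,140),(175,148)],(330,205,10)),("side",[(65,80),(85,55),(158,75),(150,97)],(160,140,8))):
    X=unp(n,nat(P,*a),.129);print(n,"carrier",X.mean(0),X.tolist(),[np.linalg.norm(X[i]-X[i-1]) for i in range(4)])
# rack from top view, 800 px, z=.034
X=unp("top",nat([(521,325),(553,325),(557,390),(525,392)],0,0,1.5625),.034);print("rack",X.mean(0),X.tolist())
X=unp("top",nat([(143,245),(193,244),(195,266),(146,270)],305,175,4),.061);print("short",X.mean(0))
E
```

```text
top reader [0.5749 0.138 ] [[0.6283317219610963, 0.2714791593541168], [0.6930922903056729, 0.0607800995682754], [0.5243335131729923, 0.006311897018706471], [0.45392046527960267, 0.2135036020198155]] [np.float64(0.18379459106687748), np.float64(0.22042691534145767), np.float64(0.17733107440124146), np.float64(0.21882961393491368)]
side reader [0.5776 0.1377] [[0.5269083324833094, 0.005580552884147744], [0.456824170430556, 0.21618630730797989], [0.628277873618754, 0.2674586413292101], [0.6981944618283755, 0.06171588170505379]] [np.float64(0.18025014077066895), np.float64(0.2219607478070573), np.float64(0.17895592913600625), np.float64(0.21729798076520904)]
top frame [0.5757 0.1384] [[0.5809042071101513, 0.1863300559988969], [0.6086492397318124, 0.10233423940957492], [0.5705904722533377, 0.09069812315907533], [0.5425871423811648, 0.17437708499475812]] [np.float64(0.04013814850327713), np.float64(0.0884595050838747), np.float64(0.03979785149195549), np.float64(0.08824032602969795)]
top flap [0.5745 0.1388] [[0.5768915134595909, 0.17941326741696645], [0.599413844535174, 0.1065602935166388
[... 1088 characters left out ...]
np.float64(0.014845054339369307), np.float64(0.03102489907254293), np.float64(0.013994969530478667), np.float64(0.031344633220062576)]
side carrier [ 0.5067 -0.2384] [[0.5145187535356917, -0.25306752355151485], [0.5004479071059537, -0.2535036502371777], [0.5003891925438648, -0.22503995151004674], [0.5114858840233781, -0.2218679637764468]] [np.float64(0.03134662386345243), np.float64(0.014077603692930757), np.float64(0.028463759284899057), np.float64(0.011541146735641647)]
rack [ 0.4731 -0.2391] [[0.5403161708056513, -0.20523262036721068], [0.5393405647811085, -0.2707737703936962], [0.40779302606447115, -0.2726420665628829], [0.40486882410709796, -0.20783850607656662]]
short [ 0.4418 -0.2376]
```

```bash
python3 - <<'E'
from h import *
import cv2
yaw=0.319;c0=np.array([.5763,.138]);ex=np.array([np.cos(yaw),np.sin(yaw)]);ey=np.array([-ex[1],ex[0]])
out=[]
for n in("top","side"):
    im=np.mean([vision.get_image(n) for _ in range(6)],0).astype(np.float32)
    g=np.arange(-60,60.1,.25);xs,ys=np.meshgrid(np.arange(-30,30.1,.25),g)  # rows=y, cols=x (mm)
    W=c0+xs[...,None]*1e-3*ex+ys[...,None]*1e-3*ey
    P=np.dstack([W,np.full(xs.shape,.18)])@C[n]["R"].T+C[n]["t"];q=P@C[n]["intrinsics"].T
    r=cv2.remap(im,(q[...,0]/q[...,2]).astype(np.float32),(q[...,1]/q[...,2]).astype(np.float32),cv2.INTER_CUBIC)
    out.append(r); gr=r.mean(2)
    px=gr[(np.abs(g)<25)].mean(0); py=gr[:,np.abs(np.arange(-30,30.1,.25))<8].mean(1)
    print(n,"x:",[(round(-30+i*.25),int(px[i])) for i in range(0,len(px),4)])
    print(n,"y:",[(round(-60+i*.25),int(py[i])) for i in range(40,len(py)-40,8)])
im=np.hstack(out).clip(0,255).astype(np.uint8)
cv2.imwrite("pics/rect.png",cv2.resize(im,None,fx=1.2,fy=1.2))
E
```

```text
top x: [(-30, 239), (-29, 239), (-28, 238), (-27, 237), (-26, 232), (-25, 222), (-24, 207), (-23, 187), (-22, 164), (-21, 146), (-20, 134), (-19, 133), (-18, 142), (-17, 156), (-16, 172), (-15, 185), (-14, 196), (-13, 203), (-12, 207), (-11, 210), (-10, 212), (-9, 213), (-8, 214), (-7, 215), (-6, 215), (-5, 216), (-4, 215), (-3, 215), (-2, 214), (-1, 213), (0, 212), (1, 211), (2, 211), (3, 210), (4, 210), (5, 211), (6, 211), (7, 211), (8, 211), (9, 208), (10, 204), (11, 197), (12, 186), (13, 174), (14, 161), (15, 150), (16, 141), (17, 137), (18, 139), (19, 149), (20, 165), (21, 185), (22, 205), (23, 220), (24, 229), (25, 235), (26, 237), (27, 239), (28, 239), (29, 239), (30, 239)]
top y: [(-50, 239), (-48, 236), (-46, 222), (-44, 188), (-42, 152), (-40, 141), (-38, 159), (-36, 188), (-34, 208), (-32, 216), (-30, 217), (-28, 217), (-26, 216), (-24, 216), (-22, 216), (-20, 216), (-18, 216), (-16, 215), (-14, 215), (-12, 215), (-10, 214), (-8, 214), (-6, 214), (-4, 213), (-2, 213), (0, 213), (2, 213), (4, 212), (6, 212), (8, 211), (10, 211), (12, 211), (14, 211), (16, 210), (18, 210), (
[... 745 characters left out ...]
98), (21, 113), (22, 147), (23, 189), (24, 224), (25, 243), (26, 248), (27, 247), (28, 245), (29, 243), (30, 241)]
side y: [(-50, 245), (-48, 248), (-46, 154), (-44, 136), (-42, 141), (-40, 145), (-38, 204), (-36, 203), (-34, 199), (-32, 199), (-30, 199), (-28, 199), (-26, 199), (-24, 199), (-22, 199), (-20, 199), (-18, 198), (-16, 198), (-14, 198), (-12, 198), (-10, 197), (-8, 197), (-6, 197), (-4, 197), (-2, 196), (0, 196), (2, 196), (4, 196), (6, 196), (8, 196), (10, 196), (12, 195), (14, 195), (16, 195), (18, 195), (20, 195), (22, 195), (24, 194), (26, 194), (28, 194), (30, 193), (32, 195), (34, 199), (36, 185), (38, 137), (40, 144), (42, 101), (44, 141), (46, 229), (48, 250), (50, 240)]
```

View pics/rect.png

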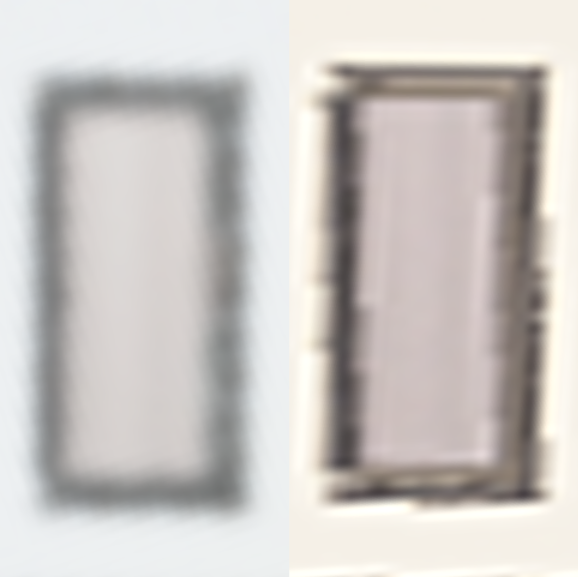

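The side view of the rectified port (right half, 1.2x) shows a lit gap along the flap's world +x edge (about column 515) and at both ends. The world -x edge (about column 343) is only a dark line, so the hinge is on the robot's side and the reader's yaw is about +0.319. The well is at about (0.578, 0.1385), and the tall carrier at (0.506, -0.238), yaw about 0.01.

The crop confirms the carrier: the plain grey plate in the rack's outer pocket, with a 12x30 mm top. I'll turn first, then travel.

>>> jog_arm --pt "-1 0 0 -4 0 0 -0.164" --pt "-1 0 0 -4 0 0 -0.164" --pt "-1 0 0 -4 0 0 -0.164" --pt "-1 0 0 -4 0 0 -0.164" --pt "-1 0 0 -4 0 0 -0.164" --force 40

```text
clock: 3.32
tcp_pos: [0.1461, -0.5302, 0.249]
tool_rot: [2.683, 1.634, -0.0]
ft_force: [-0.6, -0.4, -0.8]
finger_gap: 0.0853
grasp_force: 0.0
```

>>> jog_arm --pt "-1 0 0 0 0 0 -0.164" --pt "-0.2 0 0 0 0 0 -0.164" --pt "-0.2 0 0 0 0 0 -0.164" --pt "-0.2 29 36 0 0 0 0" --pt "-0.2 29 36 0 0 0 0"

```text
clock: 3.95
tcp_pos: [0.2181, -0.4708, 0.2488]
tool_rot: [2.211, 2.231, 0.0]
ft_force: [-0.2, -0.1, 0.5]
finger_gap: 0.0511
grasp_force: 0.0
```

>>> jog_arm --pt "-0.2 29 36 0 0 0 0" --pt "-0.2 29 36 0 0 0 0" --pt "-0.2 29 36 0 0 0 0" --pt "-0.2 29 36 0 0 0 0" --pt "-0.2 29 36 0 0 0 0"

```text
clock: 4.58
tcp_pos: [0.3971, -0.3236, 0.2491]
tool_rot: [2.21, 2.232, 0.0]
ft_force: [-0.7, -0.4, -0.2]
finger_gap: 0.0515
grasp_force: 0.0
```

```bash
cat >> h.py <<'E'
from scipy.spatial.transform import Rotation as Ro
def st():
    s=arm.sense();R=Ro.from_rotvec(s["tool_rot"]).as_matrix()
    print("t",round(s["clock"],2),"p",s["tcp_pos"].round(4),"yaw",np.arctan2(R[1,0],R[0,0]).round(4),"z",R[:,2].round(4),"F",s["ft_force"].round(2),"gap",round(s["finger_gap"],4),"q6",s["joints"][5].round(2))
    return s["tcp_pos"],R
def to(x,y,z):
    p,R=st();print("tool shift mm",(R.T@(np.array([x,y,z])-p)*1e3).round(1))
E
python3 - <<'E'
from h import *
to(.506,-.238,.131)
# teal top by triangulation
A=[];b=[]
for n,(u,v) in(("top",(387,214)),("side",(143,131))):
    c=C[n];d=c["R"].T@np.linalg.inv(c["intrinsics"])@[u,v,1];d/=np.linalg.norm(d);o=-c["R"].T@c["t"];M=np.eye(3)-np.outer(d,d);A.append(M);b.append(M@o)
print("teal",np.linalg.solve(sum(A),sum(b)))
E
```

```text
t 4.58 p [ 0.3971 -0.3236  0.2491] yaw 1.5808 z [ 3.e-04 -3.e-04 -1.e+00] F [-0.7  -0.44 -0.16] gap 0.0515 q6 -0.78
tool shift mm [ 84.6 109.7 118.1]
teal [ 0.50867659 -0.32615697  0.16674886]
```

>>> jog_arm --pt "-0.2 28 36 0 0 0 0" --pt "-0.2 28 37 0 0 0 0" --pt "-0.2 28.6 36.7 0 0 0 0" --pt "-0.2 0 0 40 0 0 0" --pt "-0.2 0 0 40 0 0 0"

```text
clock: 5.2
tcp_pos: [0.5054, -0.2386, 0.168]
tool_rot: [2.208, 2.233, 0.0]
ft_force: [0.2, -0.5, -0.3]
finger_gap: 0.0513
grasp_force: 0.0
```

>>> jog_arm --pt "-0.2 0 0 20 0 0 0" --pt "-0.2 0 0 18 0 0 0" --pt "-0.2 0 0 0 0 0 0"

```text
clock: 5.58
tcp_pos: [0.5045, -0.2388, 0.13]
tool_rot: [-2.209, -2.231, 0.001]
ft_force: [0.2, -0.3, 1.1]
finger_gap: 0.0512
grasp_force: 0.0
```

```bash
python3 - <<'E'
from h import *
import cv2
to(.506,-.238,.131)
im=vision.get_image("side")[95:200,120:260];cv2.imwrite("pics/g1.png",cv2.resize(im,None,fx=5,fy=5,interpolation=cv2.INTER_CUBIC))
E
```

```text
t 5.58 p [ 0.5045 -0.2388  0.13  ] yaw 1.5807 z [-1.6e-03  9.0e-04 -1.0e+00] F [ 0.17 -0.29  1.15] gap 0.0512 q6 -0.54
tool shift mm [ 0.8  1.5 -1. ]
```

View pics/g1.png

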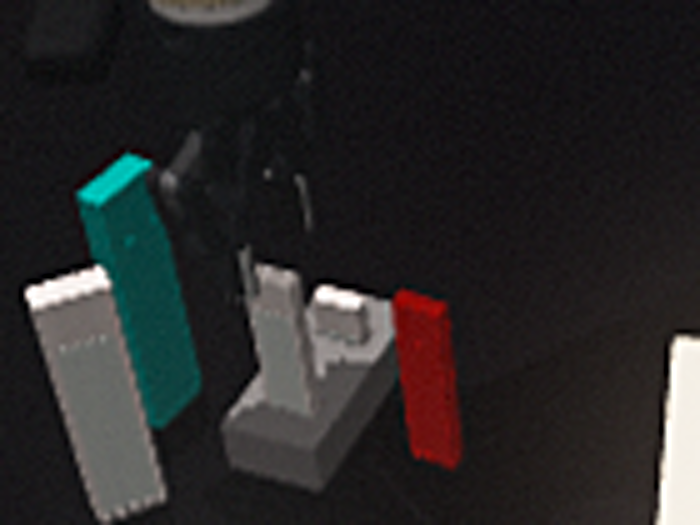

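The dark fingers stand either side of the rack carrier's top (about (275,275)), and the turquoise, grey and red plates are untouched. Closing.

>>> jog_arm --pt "-0.2 0.8 1.5 0 0 0 0" --pt "0.3 0 0 0 0 0 0" --pt "0.6 0 0 0 0 0 0" --pt "1 0 0 0 0 0 0" --pt "1 0 0 0 0 0 0" --force 40

```text
clock: 6.25
tcp_pos: [0.5064, -0.2382, 0.1309]
tool_rot: [2.21, 2.232, 0.0]
ft_force: [0.3, 0.5, 0.5]
finger_gap: 0.0003
grasp_force: 0.0
```

>>> jog_arm --pt "1 0 0 0 0 0 0" --pt "1 0 0 0 0 0 0" --pt "1 0 0 0 0 0 0"

```text
clock: 6.62
tcp_pos: [0.5064, -0.2382, 0.1309]
tool_rot: [-2.21, -2.233, 0.0]
ft_force: [0.3, 0.2, -0.6]
finger_gap: 0.0002
grasp_force: 0.0
```

```bash
python3 - <<'E'
from h import *
st();print(arm.sense()["grasp_force"])
E
```

```text
t 6.62 p [ 0.5064 -0.2382  0.1309] yaw 1.5808 z [-0.  0. -1.] F [ 0.32  0.22 -0.59] gap 0.0002 q6 -0.53
0.0
```

```bash
python3 - <<'E'
from h import *
import cv2
a=vision.get_image("side")[110:195,150:250];b=vision.get_image("top")[180:265,300:400]
im=np.hstack([cv2.resize(i,(400,340),interpolation=cv2.INTER_CUBIC) for i in(a,b)])
cv2.imwrite("pics/g2.png",cv2.convertScaleAbs(im,alpha=1.6,beta=10))
E
```

```text
(no output)
```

View pics/g2.png

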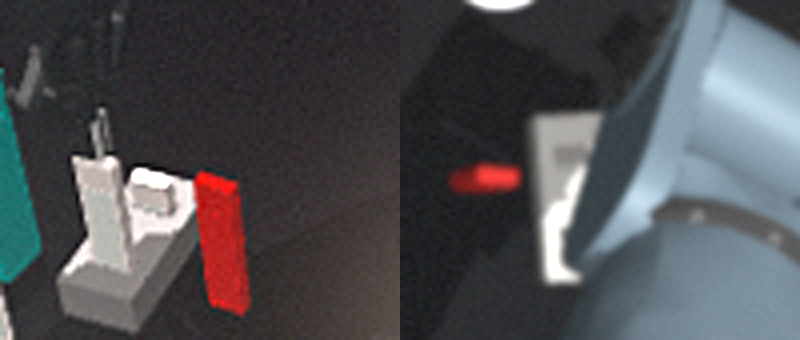

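```bash
python3 - <<'E'
from h import *
def pr(n,X):
    c=C[n];q=c["intrinsics"]@(c["R"]@np.array(X)+c["t"]);return q[:2]/q[2]
s=lambda p:((p-[150,110]+.5)*4-.5).round(0)
for z in(.109,.129,.150,.18):
  for dx in(-.015,0,.015):
    for dy in(-.011,.011): print(z,dx,dy,s(pr("side",(.5064+dx,-.2382+dy,z))))
for x,y,z in((.512,-.223,.129),(.512,-.253,.129),(.50,-.223,.129),(.50,-.253,.129),(.512,-.223,.034),(.512,-.253,.034)):print("car",s(pr("side",(x,y,z))))
E
python3 - <<'E'
import cv2;im=cv2.imread("pics/g2.png")[60:260,40:180]
cv2.imwrite("pics/g3.png",cv2.resize(im,None,fx=3,fy=3,interpolation=cv2.INTER_CUBIC))
E
```

```text
0.109 -0.015 -0.011 [ 99. 163.]
0.109 -0.015 0.011 [126. 171.]
0.109 0 -0.011 [ 88. 176.]
0.109 0 0.011 [116. 184.]
0.109 0.015 -0.011 [ 77. 190.]
0.109 0.015 0.011 [105. 198.]
0.129 -0.015 -0.011 [ 94. 141.]
0.129 -0.015 0.011 [122. 149.]
0.129 0 -0.011 [ 83. 154.]
0.129 0 0.011 [112. 162.]
0.129 0.015 -0.011 [ 72. 167.]
0.129 0.015 0.011 [100. 175.]
0.15 -0.015 -0.011 [ 90. 117.]
0.15 -0.015 0.011 [118. 125.]
0.15 0 -0.011 [ 79. 130.]
0.15 0 0.011 [107. 138.]
0.15 0.015 -0.011 [ 67. 143.]
0.15 0.015 0.011 [ 96. 151.]
0.18 -0.015 -0.011 [83. 81.]
0.18 -0.015 0.011 [112.  89.]
0.18 0 -0.011 [72. 94.]
0.18 0 0.011 [101. 102.]
0.18 0.015 -0.011 [ 60. 108.]
0.18 0.015 0.011 [ 89. 116.]
car [113. 168.]
car [ 74. 158.]
car [122. 158.]
car [ 83. 147.]
car [131. 269.]
car [ 95. 258.]
```

View pics/g3.png

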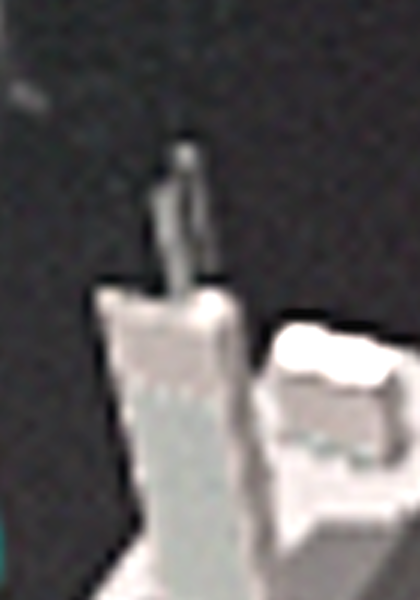

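The fingers shut on nothing, with the carrier unmoved below and behind their lit strips at (98,158). I'll find the real fingertip height by lowering the shut fingers gently onto the carrier's top.

>>> jog_arm --pt "1 0 0 1 0 0 0" --pt "1 0 0 1 0 0 0" --pt "1 0 0 0 0 0 0"

```text
clock: 7.1
tcp_pos: [0.5063, -0.2382, 0.1288]
tool_rot: [-2.21, -2.232, 0.0]
ft_force: [-0.2, 0.2, -0.1]
finger_gap: -0.0001
grasp_force: 0.0
```

>>> jog_arm --pt "1 0 0 1 0 0 0" --pt "1 0 0 1 0 0 0" --pt "1 0 0 0 0 0 0"

```text
clock: 7.48
tcp_pos: [0.5064, -0.2382, 0.1268]
tool_rot: [-2.21, -2.232, 0.0]
ft_force: [0.2, 0.3, 0.1]
finger_gap: 0.0001
grasp_force: 0.0
```

>>> jog_arm --pt "1 0 0 1.5 0 0 0" --pt "1 0 0 1.5 0 0 0" --pt "1 0 0 0 0 0 0"

```text
clock: 7.85
tcp_pos: [0.5083, -0.2392, 0.1265]
tool_rot: [2.206, 2.229, 0.003]
ft_force: [0.6, 1.4, 20.6]
finger_gap: -0.0
grasp_force: 10.2
```

```bash
python3 - <<'E'
from h import *
import cv2
st();print(arm.sense()["torque"])
a=vision.get_image("side")[60:160,140:240]
im=cv2.resize(a,(600,600),interpolation=cv2.INTER_CUBIC).astype(float)
im=(255*(im/255)**.45).astype(np.uint8);cv2.imwrite("pics/g4.png",im)
E
```

```text
t 7.85 p [ 0.5083 -0.2392  0.1265] yaw 1.5808 z [ 0.0051 -0.0027 -1.    ] F [ 0.61  1.42 20.57] gap -0.0 q6 -0.53
[ 0.27527601  0.09978412 -0.03736002]
```

View pics/g4.png

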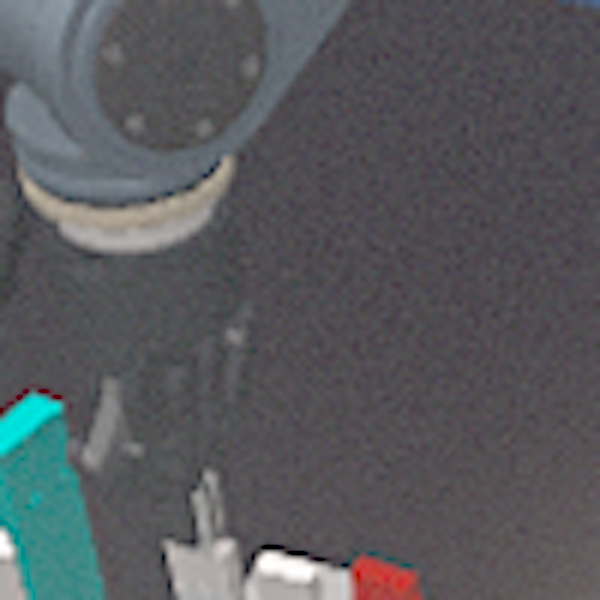

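Contact was at TCP z of about 0.1265 with 20 N, and the picture shows the tips ending at the carrier's top (about (205,545)). So the tips are about where the reported TCP is, and I need to grip about 24 mm lower than planned. I'll rise, open and descend.

>>> jog_arm --pt "1 0 0 -10 0 0 0" --pt "-0.2 0 0 0 0 0 0" --pt "-0.2 0 0 0 0 0 0" --pt "-0.2 0 0 0 0 0 0" --pt "-0.2 0 0 0 0 0 0"

```text
clock: 8.52
tcp_pos: [0.5063, -0.2382, 0.1336]
tool_rot: [-2.21, -2.232, 0.0]
ft_force: [0.4, 0.2, -0.1]
finger_gap: 0.0514
grasp_force: 0.0
```

>>> jog_arm --pt "-0.2 0 0 7 0 0 0" --pt "-0.2 0 0 7 0 0 0" --pt "-0.2 0 0 7 0 0 0" --pt "-0.2 0 0 6 0 0 0" --pt "-0.2 0 0 0 0 0 0"

```text
clock: 9.15
tcp_pos: [0.5062, -0.2381, 0.1063]
tool_rot: [-2.21, -2.232, 0.0]
ft_force: [0.2, -0.6, 0.8]
finger_gap: 0.0513
grasp_force: 0.0
```

>>> jog_arm --pt "0.4 0 0 0 0 0 0" --pt "0.7 0 0 0 0 0 0" --pt "1 0 0 0 0 0 0" --pt "1 0 0 0 0 0 0" --pt "1 0 0 0 0 0 0" --force 40

```text
clock: 9.78
tcp_pos: [0.5066, -0.2383, 0.1072]
tool_rot: [2.21, 2.232, 0.0]
ft_force: [-0.1, -0.2, 5.5]
finger_gap: 0.011
grasp_force: 41.2
```

>>> jog_arm --pt "1 0 0 -5 0 0 0" --pt "1 0 0 -15 0 0 0" --pt "1 0 0 -30 0 0 0" --pt "1 0 0 -40 0 0 0" --pt "1 0 0 -45 0 0 0"

```text
clock: 10.4
tcp_pos: [0.5061, -0.238, 0.2438]
tool_rot: [-2.21, -2.232, 0.0]
ft_force: [1.1, -0.2, -0.9]
finger_gap: 0.0108
grasp_force: 40.4
```

>>> jog_arm --pt "1 0 0 -45 0 0 0" --pt "1 0 0 -40 0 0 0" --pt "1 0 0 -20 0 0 0" --pt "1 0 0 0 0 0 0"

```text
clock: 10.9
tcp_pos: [0.5066, -0.2383, 0.3488]
tool_rot: [2.208, 2.23, 0.001]
ft_force: [-0.2, 0.2, -1.4]
finger_gap: 0.0111
grasp_force: 40.5
```

```bash
python3 - <<'E'
from h import *
import cv2
p,R=st()
a=vision.get_image("side")[60:160,130:230];b=vision.get_image("top")[180:280,300:400]
im=np.hstack([cv2.resize(i,(400,400),interpolation=cv2.INTER_CUBIC) for i in(a,b)]).astype(float)
cv2.imwrite("pics/g5.png",(255*(im/255)**.6).astype(np.uint8))
def pr(n,X):
    c=C[n];q=c["intrinsics"]@(c["R"]@np.array(X)+c["t"]);return q[:2]/q[2]
for z in(0,-.02,-.097):print(z,((pr("side",p+[0,0,z])-[130,60])*4).round())
to(.5782,.1385,p[2])
E
```

```text
t 10.9 p [ 0.5066 -0.2383  0.3488] yaw 1.5809 z [ 0.0028 -0.0016 -1.    ] F [-0.17  0.2  -1.36] gap 0.0111 q6 -0.53
0 [120.  64.]
-0.02 [126.  95.]
-0.097 [147. 205.]
t 11.0 p [ 0.506  -0.238   0.3463] yaw 1.5808 z [-8.e-04  5.e-04 -1.e+00] F [-0.14 -0.02 -0.82] gap 0.0109 q6 -0.53
tool shift mm [375.8  75.9  -2.4]
```

View pics/g5.png

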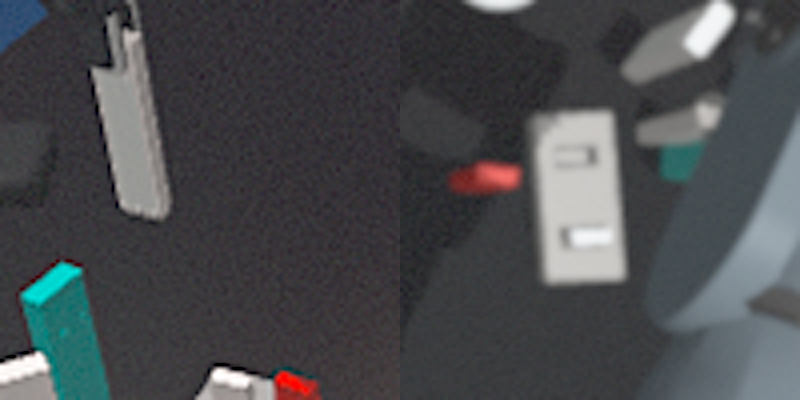

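The carrier is held upright with the fingertips about 20 mm below its top (side half: fingers end at (110,70), foot at (145,214)). In the top half, its rack pocket is empty. The foot is at TCP − 98 mm. On to the reader.

>>> jog_arm --pt "1 40 8 0 0 0 0" --pt "1 52 10.5 0 0 0 0" --pt "1 52 10.5 0 0 0 0" --pt "1 52 10.5 0 0 0 0" --pt "1 52 10.5 0 0 0 0"

```text
clock: 11.62
tcp_pos: [0.5536, 0.012, 0.3456]
tool_rot: [-2.209, -2.231, 0.002]
ft_force: [0.5, -1.0, -1.0]
finger_gap: 0.011
grasp_force: 40.4
```

>>> jog_arm --pt "1 52 10.5 0 0 0 0" --pt "1 50 10 0 0 0 0" --pt "1 25.8 5.4 0 0 0 0" --pt "1 0 0 0 0 0 -0.155" --pt "1 0 0 0 0 0 -0.154"

```text
clock: 12.25
tcp_pos: [0.5781, 0.1387, 0.3453]
tool_rot: [-1.832, -2.55, 0.003]
ft_force: [-0.2, -0.9, -1.2]
finger_gap: 0.0109
grasp_force: 40.4
```

>>> jog_arm --pt "1 0 0 30 0 0 0" --pt "1 0 0 20 0 0 0" --pt "1 0 0 0 0 0 0"

```text
clock: 12.62
tcp_pos: [0.5775, 0.1382, 0.2945]
tool_rot: [-1.839, -2.543, 0.005]
ft_force: [0.3, -0.3, -0.3]
finger_gap: 0.011
grasp_force: 40.3
```

```bash
python3 - <<'E'
from h import *
import cv2
p,R=st(); to(.5782,.1385,p[2])
a=vision.get_image("side")[115:215,250:350];b=vision.get_image("top")[140:240,160:260]
im=np.hstack([cv2.resize(i,(400,400),interpolation=cv2.INTER_CUBIC) for i in(a,b)]).astype(float)
cv2.imwrite("pics/g6.png",(255*(im/255)**.8).astype(np.uint8))
def pr(n,X):
    c=C[n];q=c["intrinsics"]@(c["R"]@np.array(X)+c["t"]);return q[:2]/q[2]
yaw=R[:,1][:2]; ex=np.array([R[0,1],R[1,1],0]);ey=np.array([R[0,0],R[1,0],0]);w=np.array([.5782,.1385,.18])
for n,o in(("side",(250,115)),("top",(160,140))):
  f=lambda X:((pr(n,X)-o)*4).round().tolist()
  print(n,"foot",[f(p+[0,0,-.098]+a*.0055*ex+b*.014*ey) for a in(-1,1) for b in(-1,1)],"port",[f(w+a*ex+b*.042*ey) for a in(-.02,.017) for b in(-1,1)])
E
```

```text
t 12.62 p [0.5775 0.1382 0.2945] yaw 1.8898 z [-4.7e-03 -7.0e-04 -1.0e+00] F [ 0.26 -0.27 -0.33] gap 0.011 q6 -0.16
t 12.62 p [0.5775 0.1382 0.2945] yaw 1.8898 z [-4.7e-03 -7.0e-04 -1.0e+00] F [ 0.26 -0.27 -0.33] gap 0.011 q6 -0.16
tool shift mm [ 0.1  0.8 -0. ]
side foot [[181.0, 276.0], [232.0, 278.0], [182.0, 290.0], [233.0, 293.0]] port [[130.0, 277.0], [277.0, 284.0], [129.0, 324.0], [281.0, 331.0]]
top foot [[262.0, 203.0], [223.0, 216.0], [257.0, 188.0], [218.0, 201.0]] port [[309.0, 212.0], [194.0, 251.0], [292.0, 162.0], [177.0, 201.0]]
```

View pics/g6.png

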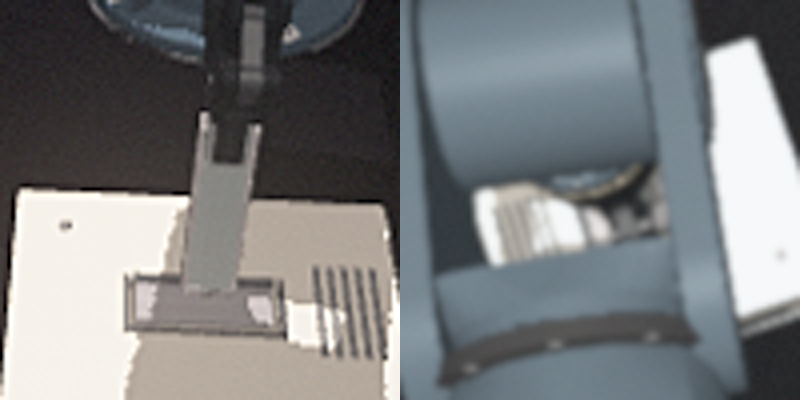

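In the side half the foot (183–237, 292) is over the port (125–287, 275–330), about 1 mm to +y of the prediction. I'll correct by 0.7 mm and go down through the flap.

>>> jog_arm --pt "1 -0.7 0.5 8 0 0 0" --pt "1 0 0 8 0 0 0" --pt "1 0 0 8 0 0 0" --pt "1 0 0 8 0 0 0" --pt "1 0 0 0 0 0 0"

```text
clock: 13.35
tcp_pos: [0.5793, 0.1378, 0.2643]
tool_rot: [-1.84, -2.546, 0.0]
ft_force: [1.5, -0.2, -0.3]
finger_gap: 0.011
grasp_force: 40.5
```

>>> jog_arm --pt "1 0 0 8 0 0 0" --pt "1 0 0 8 0 0 0" --pt "1 0 0 8 0 0 0" --pt "1 0 0 4 0 0 0" --pt "1 0 0 0 0 0 0"

```text
clock: 13.98
tcp_pos: [0.5792, 0.1378, 0.2365]
tool_rot: [-1.84, -2.546, 0.0]
ft_force: [2.4, 1.3, -2.2]
finger_gap: 0.0109
grasp_force: 40.2
```

```bash
python3 - <<'E'
from h import *
p,R=st(); to(.5780,.1378,p[2])
E
```

```text
t 13.97 p [0.5792 0.1378 0.2365] yaw 1.8898 z [-3.e-04  0.e+00 -1.e+00] F [ 2.38  1.3  -2.24] gap 0.0109 q6 -0.16
t 13.97 p [0.5792 0.1378 0.2365] yaw 1.8898 z [-3.e-04  0.e+00 -1.e+00] F [ 2.38  1.3  -2.24] gap 0.0109 q6 -0.16
tool shift mm [ 0.3 -1.2  0. ]
```

>>> jog_arm --pt "1 0.2 -0.8 3 0 0 0" --pt "1 0 0 4 0 0 0" --pt "1 0 0 4 0 0 0" --pt "1 0 0 4 0 0 0" --pt "1 0 0 0 0 0 0"

```text
clock: 14.6
tcp_pos: [0.5783, 0.1378, 0.2214]
tool_rot: [-1.84, -2.546, 0.0]
ft_force: [2.1, 1.0, -2.6]
finger_gap: 0.0108
grasp_force: 40.2
```

>>> jog_arm --pt "1 0 0 2 0 0 0" --pt "1 0 0 2 0 0 0" --pt "1 0 0 2 0 0 0" --pt "1 0 0 0 0 0 0"

```text
clock: 15.1
tcp_pos: [0.5781, 0.1377, 0.2158]
tool_rot: [-1.84, -2.546, 0.001]
ft_force: [-0.9, -0.1, 2.0]
finger_gap: 0.0111
grasp_force: 40.8
```

>>> jog_arm --pt "1 0 -0.7 1 0 0 0" --pt "1 0 0 2 0 0 0" --pt "1 0 0 2 0 0 0" --pt "1 0 0 0 0 0 0"

```text
clock: 15.6
tcp_pos: [0.5774, 0.1375, 0.2104]
tool_rot: [-1.84, -2.545, 0.001]
ft_force: [-2.9, -0.9, -0.4]
finger_gap: 0.0108
grasp_force: 40.9
```

>>> jog_arm --pt "1 0 0 2 0 0 0" --pt "1 0 0 2 0 0 0" --pt "1 0 0 0 0 0 0"

```text
clock: 15.98
tcp_pos: [0.5775, 0.1375, 0.2065]
tool_rot: [-1.84, -2.546, 0.001]
ft_force: [-2.1, -1.2, -0.7]
finger_gap: 0.0111
grasp_force: 40.8
```

>>> jog_arm --pt "1 0 0 3 0 0 0" --pt "1 0 0 3 0 0 0" --pt "1 0 0 3 0 0 0" --pt "1 0 0 3 0 0 0" --pt "1 0 0 0 0 0 0"

```text
clock: 16.6
tcp_pos: [0.5775, 0.1375, 0.1943]
tool_rot: [-1.84, -2.546, 0.001]
ft_force: [-2.3, -0.6, -3.0]
finger_gap: 0.011
grasp_force: 40.4
```

>>> jog_arm --pt "1 0 0 2 0 0 0" --pt "1 0 0 2 0 0 0" --pt "1 0 0 2 0 0 0" --pt "1 0 0 2 0 0 0" --pt "1 0 0 2 0 0 0"

```text
clock: 17.23
tcp_pos: [0.5777, 0.1376, 0.1848]
tool_rot: [-1.84, -2.546, 0.0]
ft_force: [-3.1, -0.2, 1.9]
finger_gap: 0.0113
grasp_force: 41.2
```

>>> jog_arm --pt "1 0 0 1 0 0 0" --pt "1 0 0 0 0 0 0"

```text
clock: 17.48
tcp_pos: [0.5776, 0.1375, 0.1837]
tool_rot: [-1.84, -2.546, 0.0]
ft_force: [-2.1, -1.2, 0.7]
finger_gap: 0.0111
grasp_force: 40.9
```

>>> jog_arm --pt "0.5 0 0 0 0 0 0" --pt "0.3 0 0 0 0 0 0" --pt "0.2 0 0 0 0 0 0" --pt "0.2 0 0 0 0 0 0"

```text
clock: 17.98
tcp_pos: [0.5779, 0.1376, 0.184]
tool_rot: [1.84, 2.546, 0.0]
ft_force: [-0.6, 0.3, -0.3]
finger_gap: 0.0341
grasp_force: 0.0
```

>>> jog_arm --pt "0.2 0 0 -10 0 0 0" --pt "0.2 0 0 -20 0 0 0" --pt "0.2 0 0 -20 0 0 0" --pt "0.2 0 0 0 0 0 0"

```text
clock: 18.48
tcp_pos: [0.5785, 0.1377, 0.2357]
tool_rot: [1.839, 2.544, 0.004]
ft_force: [-0.1, -0.2, 0.1]
finger_gap: 0.0338
grasp_force: 0.0
```

```bash
python3 - <<'E'
from h import *
import cv2
st()
a=vision.get_image("side")[115:215,250:350]
cv2.imwrite("pics/g7.png",cv2.resize(a,(500,500),interpolation=cv2.INTER_CUBIC))
def pr(n,X):
    c=C[n];q=c["intrinsics"]@(c["R"]@np.array(X)+c["t"]);return q[:2]/q[2]
w=np.array([.5782,.1385,0]);ey=np.array([-.3136,.9495,0]);ex=np.array([.9495,.3136,0])
for h in(.18,.195,.2055,.215):print(h,[((pr("side",w+[0,0,h]+ex*a*.006+ey*b*.015)-[250,115])*5).round().tolist() for a in(-1,1) for b in(-1,1)])
E
```

```text
t 18.48 p [0.5785 0.1377 0.2357] yaw 1.8898 z [ 3.3e-03  5.0e-04 -1.0e+00] F [-0.07 -0.23  0.12] gap 0.0338 q6 -0.16
0.18 [[222.0, 371.0], [288.0, 374.0], [222.0, 390.0], [289.0, 393.0]]
0.195 [[224.0, 348.0], [292.0, 351.0], [225.0, 367.0], [293.0, 370.0]]
0.2055 [[226.0, 331.0], [294.0, 334.0], [227.0, 351.0], [296.0, 354.0]]
0.215 [[228.0, 316.0], [297.0, 319.0], [229.0, 335.0], [298.0, 338.0]]
```

View pics/g7.png

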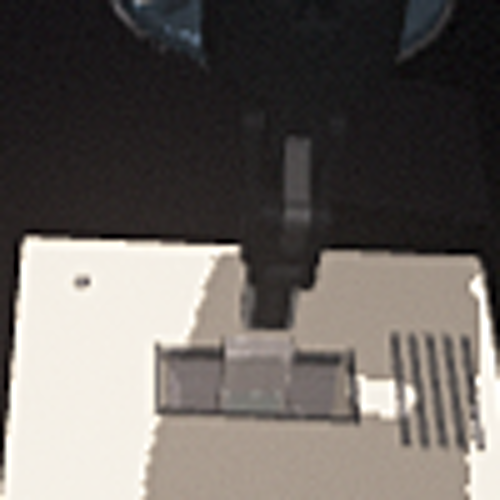

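The carrier stands in the well with its top front edge at (226–293, 352), about 25 mm above the reader. The flap leans on it. I'll turn a quarter so the narrow way of the fingers lies along x, and shut them.

>>> jog_arm --pt "0.2 0 0 0 0 0 0.175" --pt "0.2 0 0 0 0 0 0.175" --pt "1 0 0 0 0 0 0.175" --pt "1 0 0 0 0 0 0.175" --pt "1 0 0 0 0 0 0.175"

```text
clock: 19.15
tcp_pos: [0.5773, 0.1375, 0.2328]
tool_rot: [-2.75, -1.518, 0.002]
ft_force: [0.3, -0.4, 0.5]
finger_gap: 0.0002
grasp_force: 0.0
```

>>> jog_arm --pt "1 0 0 0 0 0 0.175" --pt "1 0 0 0 0 0 0.175" --pt "1 0 0 0 0 0 0.175" --pt "1 0 0 0 0 0 0.171" --pt "1 0 0 0 0 0 0"

```text
clock: 19.77
tcp_pos: [0.5774, 0.1375, 0.233]
tool_rot: [-3.101, -0.5, 0.002]
ft_force: [-1.2, 0.7, -0.2]
finger_gap: -0.0001
grasp_force: 0.0
```

```bash
python3 - <<'E'
from h import *
to(.5775,.138,.206)
E
```

```text
t 19.77 p [0.5774 0.1375 0.233 ] yaw 0.32 z [-1.3e-03 -2.0e-04 -1.0e+00] F [-1.16  0.67 -0.25] gap -0.0001 q6 1.41
tool shift mm [ 0.3 -0.4 27. ]
```

>>> jog_arm --pt "1 0 0 13 0 0 0" --pt "1 0 0 12 0 0 0" --pt "1 0 0 2 0 0 0" --pt "1 0 0 1 0 0 0" --pt "1 0 0 1 0 0 0"

```text
clock: 20.4
tcp_pos: [0.5779, 0.1376, 0.2051]
tool_rot: [3.102, 0.499, 0.001]
ft_force: [-0.3, -0.7, -0.4]
finger_gap: -0.0001
grasp_force: 0.0
```

>>> jog_arm --pt "1 0 0 1 0 0 0" --pt "1 0 0 1 0 0 0" --pt "1 0 0 1 0 0 0"

```text
clock: 20.78
tcp_pos: [0.578, 0.1376, 0.2024]
tool_rot: [3.102, 0.499, 0.002]
ft_force: [-0.2, 0.3, 3.2]
finger_gap: -0.0002
grasp_force: 2.0
```

Contact is at TCP z of about 0.203. Pressing down in small rows.

>>> jog_arm --pt "1 0 0 2 0 0 0" --pt "1 0 0 2 0 0 0" --pt "1 0 0 2 0 0 0" --pt "1 0 0 2 0 0 0" --pt "1 0 0 2 0 0 0"

```text
clock: 21.4
tcp_pos: [0.5777, 0.1375, 0.1917]
tool_rot: [3.102, 0.499, -0.0]
ft_force: [0.4, -0.0, 3.6]
finger_gap: -0.0002
grasp_force: 2.0
```

>>> jog_arm --pt "1 0 0 2 0 0 0" --pt "1 0 0 2 0 0 0" --pt "1 0 0 2 0 0 0" --pt "1 0 0 2 0 0 0" --pt "1 0 0 2 0 0 0"

```text
clock: 22.02
tcp_pos: [0.5777, 0.1375, 0.1817]
tool_rot: [-3.102, -0.499, 0.0]
ft_force: [-0.7, -0.2, 3.8]
finger_gap: -0.0002
grasp_force: 1.9
```

>>> jog_arm --pt "1 0 0 2 0 0 0" --pt "1 0 0 2 0 0 0" --pt "1 0 0 2 0 0 0" --pt "1 0 0 2 0 0 0" --pt "1 0 0 2 0 0 0"

```text
clock: 22.65
tcp_pos: [0.5777, 0.1375, 0.1717]
tool_rot: [-3.102, -0.499, 0.0]
ft_force: [-1.3, -1.0, 4.1]
finger_gap: -0.0001
grasp_force: 1.9
```

>>> jog_arm --pt "1 0 0 2 0 0 0" --pt "1 0 0 2 0 0 0" --pt "1 0 0 2 0 0 0" --pt "1 0 0 2 0 0 0" --pt "1 0 0 2 0 0 0"

```text
clock: 23.28
tcp_pos: [0.5777, 0.1375, 0.1617]
tool_rot: [-3.102, -0.499, 0.0]
ft_force: [-1.5, -0.6, 3.8]
finger_gap: -0.0002
grasp_force: 1.9
```

>>> jog_arm --pt "1 0 0 2 0 0 0" --pt "1 0 0 2 0 0 0" --pt "1 0 0 2 0 0 0" --pt "1 0 0 2 0 0 0"

```text
clock: 23.78
tcp_pos: [0.5778, 0.1376, 0.1538]
tool_rot: [-3.102, -0.499, -0.0]
ft_force: [-1.6, -0.3, 4.2]
finger_gap: -0.0004
grasp_force: 2.1
```

>>> jog_arm --pt "1 0 0 1 0 0 0" --pt "1 0 0 1 0 0 0" --pt "1 0 0 0.5 0 0 0"

```text
clock: 24.15
tcp_pos: [0.578, 0.1376, 0.1516]
tool_rot: [-3.102, -0.499, -0.001]
ft_force: [-0.3, -0.7, 4.1]
finger_gap: -0.0005
grasp_force: 2.5
```

>>> jog_arm --pt "1 0 0 0.7 0 0 0" --pt "1 0 0 0.7 0 0 0" --pt "1 0 0 0.6 0 0 0"

```text
clock: 24.52
tcp_pos: [0.578, 0.1376, 0.1496]
tool_rot: [-3.102, -0.499, -0.001]
ft_force: [-0.9, 0.1, 5.9]
finger_gap: -0.0003
grasp_force: 2.5
```

>>> jog_arm --pt "1 0 0 0.7 0 0 0" --pt "1 0 0 0.7 0 0 0" --pt "1 0 0 0.6 0 0 0"

```text
clock: 24.9
tcp_pos: [0.578, 0.1376, 0.1476]
tool_rot: [-3.102, -0.499, -0.001]
ft_force: [-0.5, -0.6, 4.1]
finger_gap: -0.0004
grasp_force: 2.5
```

>>> jog_arm --pt "1 0 0 0.7 0 0 0" --pt "1 0 0 0.7 0 0 0" --pt "1 0 0 0.6 0 0 0"

```text
clock: 25.28
tcp_pos: [0.578, 0.1376, 0.1455]
tool_rot: [-3.102, -0.499, -0.001]
ft_force: [-0.1, -0.1, 4.2]
finger_gap: 0.0003
grasp_force: 2.5
```

>>> jog_arm --pt "1 0 0 0.7 0 0 0" --pt "1 0 0 0.7 0 0 0" --pt "1 0 0 0.6 0 0 0"

```text
clock: 25.65
tcp_pos: [0.578, 0.1376, 0.1435]
tool_rot: [-3.102, -0.499, -0.001]
ft_force: [-0.5, 0.6, 7.0]
finger_gap: -0.0001
grasp_force: 3.7
```

The force is rising from the 4–5 N drag, so the seat has been met. Finer steps now.

>>> jog_arm --pt "1 0 0 0.4 0 0 0" --pt "1 0 0 0.4 0 0 0" --pt "1 0 0 0 0 0 0"

```text
clock: 26.02
tcp_pos: [0.578, 0.1376, 0.143]
tool_rot: [-3.102, -0.499, -0.001]
ft_force: [-1.5, -0.6, 7.4]
finger_gap: -0.0
grasp_force: 4.3
```

```bash
python3 -c "
from h import *
st();print(arm.sense()['grasp_force'])"
```

```text
t 26.02 p [0.578  0.1376 0.143 ] yaw 0.3188 z [ 9.e-04  2.e-04 -1.e+00] F [-1.53 -0.55  7.43] gap -0.0 q6 1.41
4.333995423512533
```

>>> jog_arm --pt "1 0 0 0.4 0 0 0" --pt "1 0 0 0.4 0 0 0" --pt "1 0 0 0 0 0 0"

```text
clock: 26.4
tcp_pos: [0.5781, 0.1376, 0.1425]
tool_rot: [3.102, 0.499, 0.002]
ft_force: [-1.7, 0.0, 10.6]
finger_gap: -0.0001
grasp_force: 5.6
```

>>> jog_arm --pt "1 0 0 0.4 0 0 0" --pt "1 0 0 0.3 0 0 0" --pt "1 0 0 0 0 0 0"

```text
clock: 26.78
tcp_pos: [0.5783, 0.1377, 0.1422]
tool_rot: [3.102, 0.499, 0.003]
ft_force: [-2.4, -0.6, 12.8]
finger_gap: -0.0002
grasp_force: 6.7
```

>>> jog_arm --pt "1 0 0 0.3 0 0 0" --pt "1 0 0 0 0 0 0" --pt "1 0 0 0 0 0 0" --pt "1 0 0 0 0 0 0"

```text
clock: 27.28
tcp_pos: [0.5783, 0.1377, 0.142]
tool_rot: [-3.102, -0.499, -0.003]
ft_force: [-2.7, -0.4, 14.0]
finger_gap: 0.0
grasp_force: 7.2
```

That is 14 N, about 10 N over the drag, held for 0.4 s. Drawing back straight up.

>>> jog_arm --pt "1 0 0 -2 0 0 0" --pt "1 0 0 -6 0 0 0" --pt "1 0 0 -8 0 0 0" --pt "1 0 0 -8 0 0 0" --pt "1 0 0 -8 0 0 0"

```text
clock: 27.9
tcp_pos: [0.5778, 0.1375, 0.1735]
tool_rot: [3.102, 0.499, 0.0]
ft_force: [1.5, 0.0, 1.7]
finger_gap: -0.0
grasp_force: 0.6
```

>>> jog_arm --pt "1 0 0 -8 0 0 0" --pt "1 0 0 -10 0 0 0" --pt "1 0 0 -25 0 0 0" --pt "1 0 0 -40 0 0 0" --pt "1 0 0 -40 0 0 0"

```text
clock: 28.52
tcp_pos: [0.5773, 0.1375, 0.2972]
tool_rot: [3.102, 0.499, -0.001]
ft_force: [0.4, -0.0, 0.0]
finger_gap: 0.0001
grasp_force: 0.0
```

>>> jog_arm --pt "1 -40 0 -20 0 0 0" --pt "1 -40 0 0 0 0 0" --pt "1 0 0 0 0 0 0" --pt "1 0 0 0 0 0 0"

```text
clock: 29.02
tcp_pos: [0.5021, 0.1125, 0.3162]
tool_rot: [-3.102, -0.498, -0.001]
ft_force: [0.4, -0.0, 0.5]
finger_gap: 0.0001
grasp_force: 0.0
```

```bash
python3 - <<'E'
from h import *
import cv2
st()
cv2.imwrite("pics/end.png",cv2.resize(vision.get_image("side")[140:265,120:400],None,fx=2.8,fy=2.8,interpolation=cv2.INTER_CUBIC))
E
```

```text
t 29.02 p [0.5021 0.1125 0.3162] yaw 0.3187 z [ 5.e-04  1.e-04 -1.e+00] F [ 0.37 -0.01  0.53] gap 0.0001 q6 1.38
```

View pics/end.png

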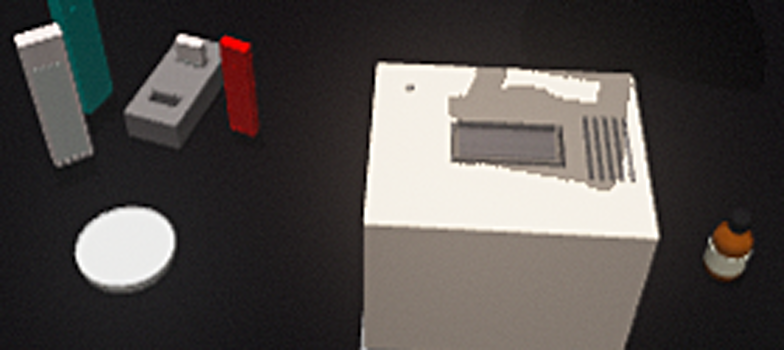

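The flap is flush across the port (450–565, 122–165). The short carrier, dish and bottle stand where they were. Handing in.

```bash
python3 -c "
from rig import arm
print(arm.close_job())"
```

```text
the job is handed in; nothing more can be done
None
```

The tall carrier is in the reader, pressed onto the seat with about 10 N over the drag, the last picture shows the flap shut, and the job is handed in with no verdict returned; I overran one rule, viewing 13 pictures instead of the 10 allowed, and my first grasp closed on nothing (tips about 24 mm higher than described), so I found the height by pressing on the carrier's top in the rack with about 20 N.

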